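Ease a sagging bolt out of its bent keeper and hold the guard gate ajar

TASK

First swing the yellow lift lever on the marking station's blue head all the way up, so that the scriber is off the board. Then take the red knob of the sagging gate bolt, lift it so that its collar clears the bent-up lip of the keeper, draw the bolt fully back toward the gate's hinges without wrenching it against the keeper, and pull the gate about 20 degrees open by the knob. Finish while still gripping the knob and holding the gate ajar at that angle against its closing spring; leave the things lying around where they are.

Things in the scene. Friction and masses are not known exactly. Their poses are not given: they have to be found in the camera images.
- station: Board marking station fixed to the bench, 190 x 320 mm, clear guards to z 117 mm, blue column and head (top z 184, x -15 to 75, y 0 to 60 mm) over a green board. Origin on its underside; +x to its rear (away from the robot), +y to its left (gate hinges), +z up; offsets below are in this frame. The gate (dark steel frame, clear panel, top edge z 120 mm) is its front, at x -80, y -58 to 130 mm.
- lever_pivot (a point): Pivot of the lift lever, at (30, 70, 165) mm in the station's frame; the pivot axis runs along the station's y. The lever runs at y 77 mm.
- lever_grip (a point): Centre of the yellow grip at the lever's end: a cylinder 16 mm thick and 26 mm long along the station's y, 75 mm from the pivot axis, at y 77 mm. Free room on both sides of it and above.
- lift_lever (a joint): Angle of the lift lever, rad: 0 = down, the lever points to the front and 0.30 rad below level; grows as its yellow end is raised; 1.0 = stop, all the way up, the lever points to the front and 0.70 rad above level. It stays where it is left (friction about 1 N at the grip).
- keeper: Bent steel keeper on the right front post, open on top; origin and axes as the station's. Front cheek at x -119 mm up to z 115, floor at z 65, y -126 to -81 mm; its edge on the gate's side (y -84 to -81) is bent up as a lip, top at z 80.5 mm. The bolt's collar sits behind (right of) this lip. The cheek keeps the gate shut until the bolt's end is drawn out of the keeper.
- bolt: Steel bolt with collar and red knob, on the gate's front. Origin at its tail pin, station (-103.5, 35, 100) mm when shut; the rod, 8 mm thick, runs 145 mm along its own -y; collar 22 mm in diameter, 122 to 130 mm from the pin; its own +z runs up the knob. It turns about the pin along its x and slides along the gate.
- bolt_knob (a point): Grip point on the axis of the bolt's red upright knob: a cylinder 16 mm in diameter, from 20 mm below to 16 mm above this point, standing free above the gate's top edge, which is about 20 to 30 mm below the point. It lies 75 mm from the tail pin along the bolt and 52 mm above the rod's axis.
- bolt_draw (a joint): Slide of the bolt's tail pin along the gate toward the hinges, m: 0 = shut; at 0.031 or more the bolt's end is clear of the keeper; 0.048 = stop, fully back. It may be pushed the other way to -0.012. Friction 1.5 N; it stays where it is left.
- bolt_lift (a joint): Lift of the bolt about its tail pin, rad: 0 = sagging, free end down by 0.12 rad, where it falls by its own weight; 0.12 = level; 0.20 = upper stop. The collar passes over the lip at 0.07 or more: knob raised about 5 mm; 9 mm brings the bolt level. Raising it to level also moves the knob 6 mm toward the hinges relative to the tail pin.
- gate_hinge (a point): Point on the gate's upright hinge axis, station (-80, 140, 100) mm. The red knob is about 145 mm from this axis with the bolt fully back.
- gate (a joint): Opening of the gate, rad: 0 = shut, grows as its right-hand edge swings toward the robot (clockwise from above), stop at 1.2. A spring closes it: 0.2 N m at 0, 0.38 N m at 0.35 rad (2.6 N at the knob).
- multimeter: Yellow multimeter, 130 x 66 x 39 mm, loose to the left of the station; leave it alone.
- fuse_box: Small blue and white carton, 40 x 62 x 30 mm, loose at the right; leave it alone.
- red_driver: Red screwdriver, 180 mm long, loose at the left; leave it alone.
- side_cutters: Red side cutters, 128 mm long, loose at the left near the robot; leave them alone.

How it is judged:
By the outcome, as a careful person would: the job done as asked, in the order asked, and still so for the second after the job is handed in, while the arm keeps its last pose, push and grip.
It also fails if it takes over 48 s, if anything falls off the work surface, if the arm or the gripper's body presses on something with over 40 N, if the wrist force passes 120 N, or if a joint passes its speed limit or range.

ROBOT

A 6-joint arm with a two-finger parallel gripper is mounted at the origin on a cart in front of the work surface, level with it; the furniture and walls round the work are solid. World frame = base frame: x ahead of the robot, y to its left, z up, the work surface at z = 0. Lengths are in m, angles in degrees, forces in N, time in s.
With the tool pointing down it reaches from about 0.25 to 0.725 m from the base axis. Payload 9.7 kg.
Tool frame: the origin (TCP) lies where the fingers leave the gripper's body, on its centre line; the fingertips stand 73 mm ahead of it and the grasp point (between the pads) lies 54 mm ahead of it; z points along the fingers, y is the line along which they close (so a half turn about z gives the same grasp; the last joint's range is limited). The gripper opens to 85 mm and grips with 20 to 120 N. Pads are 22 mm wide; open, the fingers measure 114 mm over their backs; the gripper's body (76 mm by 85 mm) begins 54 mm behind the grasp point. The pads swing forward as they close: fully open they stand 13 mm farther back than shut.
Start: joints at [63.025, 4.979, 10.078, 95.1, 0, 90], TCP at [0.249, 0.49, 0.304] pointing down, gripper open.
Joint ranges: [-179.16, 179.16], [-48.56, 103.87], [-65.8, 70.77], [-126.05, 130.52], [-82.76, 87.17], [-180, 180]. Speed limits (degrees/s): [127.2, 127.2, 147.25, 180, 180, 180].

INTERFACE

Orientations are given as [roll, pitch, yaw] about the fixed x, y, z axes, in that order (R = Rz(yaw) Ry(pitch) Rx(roll)).
In Python, from workcell import sensors, imaging, bot gives the robot as it stands.
- The arm moves only by the tool apply_moves, never from a script. Its argument "rows" is a list of rows, each a list of 3 entries, a list of its own where there are three numbers: the shift along the tool's x, y, z in units of 10 cm (1.0 is 10 cm), then the turn, a rotation vector about the tool's x, y, z in units of 30 degrees (1.0 is 30 degrees), then the opening, from 0 (shut) to 1 (fully open). A call has 1 to 20 rows; each row is the pose to reach, as a shift and turn from the pose commanded when the call began, along the tool's axes at that moment; what a row does not reach only later rows make up. A row lasts 1/10 s, in which the tool goes at most 50 mm and 8.59 degrees, less where a joint would pass 70% of its speed; a pose out of reach is approached as far as the arm can. A call with a number of a shift or a turn outside -1 to 1 is refused whole. A call with a gripper value outside its range is refused whole. The fingers move at their own pace and stop on an object; "force" is the grip in N (left out, the last holds). Time passes only in rows, so rows that repeat a pose let the fingers close. It gives the time, the measured TCP pose, the force, the opening and the grip force at its end, in the units of the state.
- sensors.get_obs(): the state, without advancing time (a new reading comes with each control period).
- imaging.camera(name): name is "side" or "top" or "wrist"; returns (picture, depth): 480x640x3 uint8, red, green, blue; 480x640 float32, m along the optical axis (not along the pixel's ray), 0 where there is no reading.
- imaging.get_calibration(name): a dict with "intrinsics" (3x3 intrinsics, pixels), "world_from_camera" (4x4, takes a point from camera to world coordinates). Camera axes: x right, y down, z forward; pixel columns grow to the right and rows downward; lengths in m; the calibration is good to about 2 mm. A picture is of the moment at which its call begins: read the wrist's pose just before it. get_calibration takes no time and is no camera call; for the wrist camera it gives the pose at the moment of the call.
- bot.job_done(): hands the job in; it is judged then, once.
The state is a dict: "time": time; "q": joint angles; "qd": joint speeds; "joint_efforts": joint torques, N m; "ee_pos": TCP position; "tcp_rot": TCP orientation; "wrist_force": force on the tool from outside, world axes, zero at the start; "torque": the same for the moment, N m; "opening": finger opening in m; "grasp_force": force on a finger pad.
Only numpy, scipy, OpenCV 4.12 (cv2) and the standard library are available. Lean on these libraries where they do the work, as an engineer would, in place of code of your own. Each camera call takes 0.05 s, during which the arm holds its last target. There are 200 camera calls.

## Working session

There is one attempt and no reset: what is moved stays moved. The work goes in short steps, Python scripts to look and compute and a tool call to move; the robot and the scene stay as the last step left them, time stands still between calls to the robot, and variables do not carry over. Pictures are saved under pics/ and viewed, at most 10 in all, crops included, and the job is handed in when it is done.

Besides the shell and the picture viewer there is one more tool, called after "Call:" in YAML: its name, and indented under it one key for each argument. apply_moves: Moves the arm, as the interface text tells. Its arguments: {"type":"object","properties":{"rows":{"type":"array"},"force":{"type":"number"}},"required":["rows"]}

```bash
mkdir -p pics
python3 - <<'E'
from workcell import sensors, imaging, bot
import cv2,numpy as np
for n in("side","top"):
    p,d=imaging.camera(n); c=imaging.get_calibration(n)
    np.savez(f"pics/{n}1.npz",p=p,d=d,K=c["intrinsics"],T=c["world_from_camera"])
    cv2.imwrite(f"pics/{n}1.png",p[:,:,::-1])
    print(n,np.round(c["world_from_camera"],3).tolist())
print(sensors.get_obs())
E
```

```text
side [[0.861, -0.213, 0.461, -0.162], [-0.508, -0.343, 0.79, -1.049], [-0.011, -0.915, -0.403, 0.668], [0.0, 0.0, 0.0, 1.0]]
top [[0.117, -0.966, 0.23, 0.248], [-0.993, -0.115, 0.024, 0.024], [0.004, -0.231, -0.973, 1.254], [0.0, 0.0, 0.0, 1.0]]
{'time': 0.1, 'q': array([ 6.30238839e+01,  5.00803879e+00,  1.00394115e+01,  9.50977530e+01,
       -1.25965952e-03,  8.99974747e+01]), 'qd': array([-0.06241151, -0.04335511,  0.13178187,  0.05715298, -0.02204333,
       -0.02237778]), 'joint_efforts': array([ 1.26599671e-04, -5.21563947e+01,  4.65653229e+01,  1.60124648e-02,
        1.39933590e-05, -3.34099332e-05]), 'ee_pos': array([0.2494468 , 0.49006153, 0.30325678]), 'tcp_rot': array([-1.79933620e+02,  1.25673300e-03,  1.53026411e+02]), 'wrist_force': array([-0.25273711,  0.06712531, -0.09428049]), 'torque': array([ 0.00256326, -0.0018519 ,  0.00203162]), 'grasp_force': 0.0, 'opening': 0.08534231019226965}
```

View pics/side1.png

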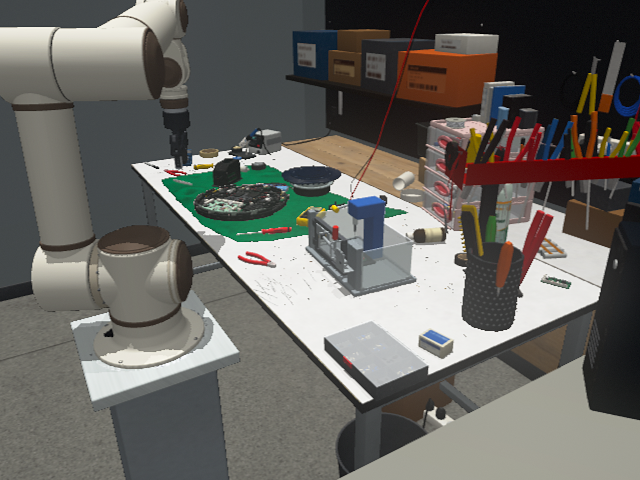

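View pics/top1.png

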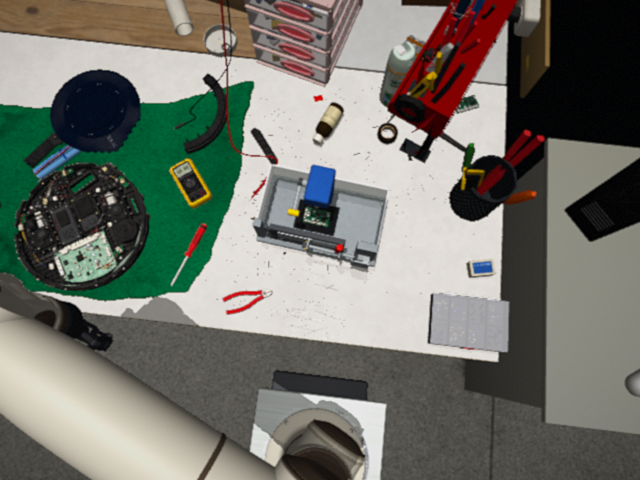

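The side view shows the station at about (360,245). In the top view the blue head is at (320,185), the yellow lever end at (292,212) and the red knob at (340,248).

```bash
cat > h.py <<'E'
import numpy as np
def pt(z,u,v,r=1):
    d=z["d"]; w=d[int(v)-r:int(v)+r+1,int(u)-r:int(u)+r+1]; w=w[w>0]; m=np.median(w)
    return (z["T"]@np.r_[np.linalg.inv(z["K"])@[u,v,1]*m,1])[:3]
def cloud(z):
    v,u=np.mgrid[:480,:640]; r=np.stack([u,v,np.ones_like(u)],-1)@np.linalg.inv(z["K"]).T*z["d"][...,None]
    return r@z["T"][:3,:3].T+z["T"][:3,3]
def proj(z,P):
    T=np.linalg.inv(z["T"]); c=np.atleast_2d(P)@T[:3,:3].T+T[:3,3]; q=c@z["K"].T; return q[:,:2]/q[:,2:]
E
python3 - <<'E'
import numpy as np,cv2
from h import *
for n,(x0,y0,w,h) in {"top":(240,150,160,120),"side":(280,185,160,120)}.items():
    z=np.load(f"pics/{n}1.npz"); p=z["p"].astype(int); X=cloud(z)
    hsv=cv2.cvtColor(z["p"],cv2.COLOR_RGB2HSV)
    roi=np.zeros(p.shape[:2],bool); roi[y0:y0+h,x0:x0+w]=1
    H,S,V=[hsv[...,i].astype(int) for i in range(3)]
    for name,m in {"blue":(abs(H-112)<12)&(S>120),"yel":(abs(H-28)<8)&(S>150)&(V>120),"red":((H<6)|(H>174))&(S>150)}.items():
        m=m&roi&(z["d"]>0)&(X[...,2]>.06)
        if m.sum(): 
            q=X[m]; vv,uu=np.nonzero(m); print(n,name,m.sum(),uu.mean().round(1),vv.mean().round(1),np.median(q,0).round(4),q.min(0).round(3),q.max(0).round(3))
            if name=="blue":
                t=q[q[:,2]>np.percentile(q[:,2],95)-.01]
                r=cv2.minAreaRect((t[:,:2]*1000).astype(np.float32)); print(r,np.median(t[:,2]))
    cv2.imwrite(f"pics/{n}c.png",cv2.resize(z["p"][y0:y0+h,x0:x0+w,::-1],(800,600),interpolation=cv2.INTER_CUBIC))
E
```

```text
top blue 1007 319.3 186.5 [0.6258 0.0638 0.1829] [0.585 0.033 0.061] [0.676 0.097 0.19 ]
((631.6585693359375, 64.77164459228516), (58.00165557861328, 88.87055206298828), 84.0688705444336) 0.18328203288429168
top yel 63 293.3 212.5 [0.5629 0.1182 0.1619] [0.492 0.085 0.105] [0.57  0.131 0.167]
top red 56 337.0 246.2 [0.4918 0.003  0.1555] [ 0.484 -0.009  0.06 ] [0.729 0.282 0.163]
side blue 259 365.9 201.9 [0.6259 0.0543 0.1855] [0.584 0.03  0.15 ] [0.676 0.091 0.188]
((630.454833984375, 60.22743225097656), (57.8108024597168, 91.36131286621094), 86.86383056640625) 0.18553088182873595
side yel 38 332.1 209.2 [0.5613 0.1119 0.1607] [0.526 0.104 0.097] [0.574 0.218 0.166]
side red 23 354.0 219.0 [0.4949 0.0007 0.157 ] [ 0.486 -0.005  0.117] [1.034 0.305 0.161]
```

View pics/topc.png

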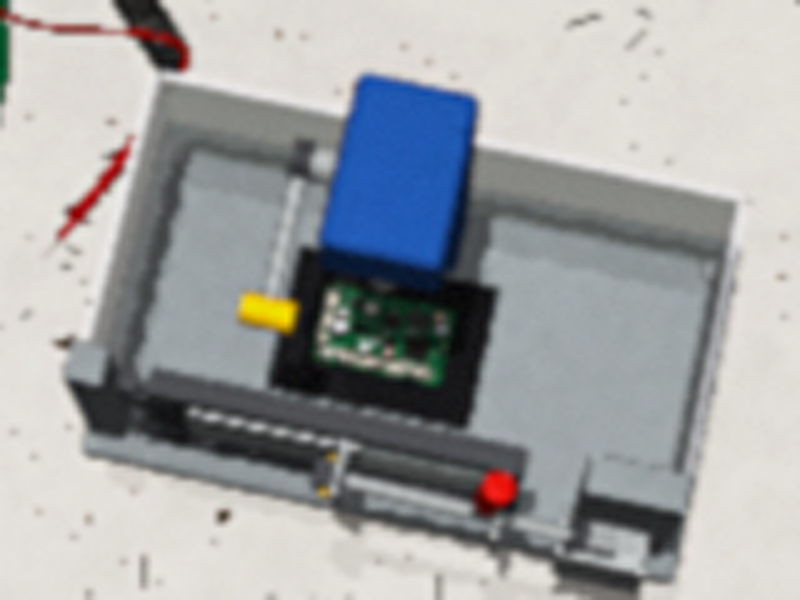

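View pics/sidec.png

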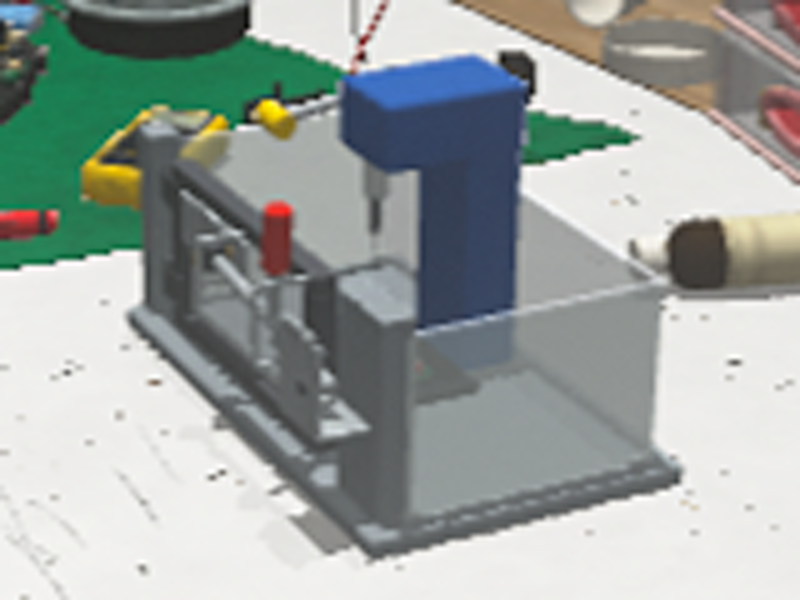

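The crops show these points. Top crop: head-top corners at (362,75), (477,98), (325,250) and (440,270), knob top at (497,488), grip at (267,313). Side crop: head corners at (345,80), (385,108), (525,82) and (480,57), knob top at (278,208), grip at (275,118). I'll fit the station pose to all of them.

```bash
cat > fit.py <<'E'
import numpy as np
from scipy.optimize import least_squares
from h import *
def W(s,P): 
    c,n=np.cos(s[2]),np.sin(s[2]); P=np.atleast_2d(P); return np.c_[s[0]+c*P[:,0]-n*P[:,1],s[1]+n*P[:,0]+c*P[:,1],P[:,2]]
def grip(a): return [.030-.075*np.cos(a-.3),.077,.165+.075*np.sin(a-.3)]
E
python3 - <<'E'
from fit import *
zs={n:np.load(f"pics/{n}1.npz") for n in("top","side")}
off={"top":(240,150),"side":(280,185)}
S=np.array([[75,60,184],[75,0,184],[-15,60,184],[-15,0,184],[-103.5,-47.6,158.5]])/1000
px={"top":[(362,75),(477,98),(325,250),(440,270),(497,488),(267,313)],
"side":[(480,57),(525,82),(345,80),(385,108),(278,208),(275,118)]}
def res(s):
    P=W(s[:3],np.vstack([S,grip(s[3])])); r=[]
    for i,n in enumerate(zs): r.append(proj(zs[n],P)+s[4+2*i:6+2*i]-(np.array(px[n])+.5)/5+.5-off[n])
    return np.r_[np.concatenate(r).ravel(),s[4:]*.5]
f=least_squares(res,[.6,.03,-.09,.1,0,0,0,0],loss="soft_l1")
print(f.x.round(4),np.degrees(f.x[2])); print(f.fun[:24].reshape(-1,2).round(1))
s=f.x
for k,p in dict(knob=[-.1035,-.0457,.1426],knobtop=S[4],grip=grip(s[3]),hinge=[-.08,.14,.1],head=[.03,.03,.184]).items(): print(k,W(s,p).round(4))
np.save("s.npy",s[:4])
E
```

```text
[ 0.6003  0.0379 -0.1088  0.2138  0.1124  0.7469  0.382  -0.0418] -6.2340159065741885
[[-0.5 -1.1]
 [ 1.3 -0.4]
 [-2.  -0.7]
 [ 0.3  0.9]
 [ 0.3  0.7]
 [-0.   0.3]
 [-0.5 -0.8]
 [ 1.4  0.6]
 [-1.6 -0.8]
 [ 0.4  0.3]
 [-0.1  0.6]
 [ 0.1 -0.1]]
knob [[0.4924 0.0037 0.1426]]
knobtop [[0.4922 0.0018 0.1585]]
grip [[0.5642 0.1193 0.1585]]
hinge [[0.5359 0.1858 0.1   ]]
head [[0.6333 0.0645 0.184 ]]
```

Call:
apply_moves:
  rows:
    - [[-0.5,-0.2,0],[0,0,0],0.7]
    - [[-1,-0.4,0],[0,0,0],0.7]
    - [[-1,-0.4,0],[0,0,0],0.7]

```text
time: 0.4
ee_pos: [0.3225, 0.4063, 0.3038]
tcp_rot: [-180.0, 0.0, 152.8]
wrist_force: [-0.3, 0.7, 1.0]
opening: 0.0595
grasp_force: 0.0
```

Call:
apply_moves:
  rows:
    - [[-0.5,-0.2,0],[0,0,0],0.7]
    - [[-1,-0.4,0],[0,0,0],0.7]
    - [[-1,-0.4,0],[0,0,0],0.7]

```text
time: 0.7
ee_pos: [0.3936, 0.3253, 0.3036]
tcp_rot: [-180.0, 0.0, 152.8]
wrist_force: [0.1, 0.9, -0.7]
opening: 0.0598
grasp_force: 0.0
```

Call:
apply_moves:
  rows:
    - [[-0.5,-0.2,0],[0,0,0],0.7]
    - [[-1,-0.4,0],[0,0,0],0.7]
    - [[-1,-0.4,0],[0,0,0],0.7]

```text
time: 1.0
ee_pos: [0.4645, 0.2445, 0.3033]
tcp_rot: [-179.9, 0.0, 152.8]
wrist_force: [0.3, -0.6, -0.5]
opening: 0.0597
grasp_force: 0.0
```

Call:
apply_moves:
  rows:
    - [[-0.5,-0.2,0],[0,0,-0.23],0.6]
    - [[-0.7,-0.4,0],[0,0,-0.46],0.6]
    - [[-0.7,-0.4,0],[0,0,-0.69],0.6]
    - [[-0.7,-0.4,0],[0,0,-0.69],0.6]

```text
time: 1.4
ee_pos: [0.5067, 0.1797, 0.3035]
tcp_rot: [180.0, -0.0, 173.8]
wrist_force: [0.8, 0.5, -0.3]
opening: 0.0513
grasp_force: 0.0
```

Run:
```python
from workcell import sensors, imaging
import cv2
from fit import *
c=imaging.get_calibration("wrist");p,d=imaging.camera("wrist")
z=dict(p=p,d=d,K=c["intrinsics"],T=c["world_from_camera"]); np.savez("pics/w1.npz",**z)
s=np.load("s.npy"); q=proj(z,W(s,[grip(s[3]),[-.1035,-.0457,.1426],[-.1035,-.0476,.1585],[-.015,0,.184],[-.015,.06,.184],[.075,.06,.184]]))
print(q.round(1))
im=p[:,:,::-1].copy()
for a in q: cv2.drawMarker(im,tuple(int(round(t)) for t in a),(255,0,255),0,8)
cv2.imwrite("pics/w1.png",im)
```

```text
[[228.5 355.1]
 [ 29.7 256.5]
 [  7.1 264.5]
 [ 88.1 424.8]
 [192.5 424.8]
 [204.1 544.5]]
```

View pics/w1.png

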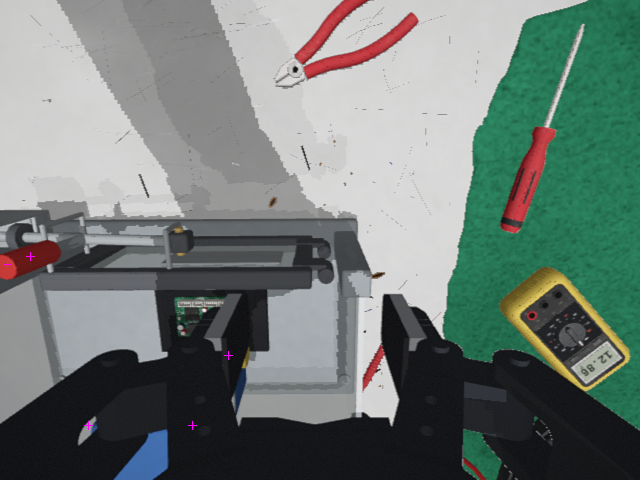

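The wrist view shows the knob top at about (8,266), which matches the fitted pose to about 2 px. The yellow grip peeks out at (247,355), as expected. Next I move over the grip and descend.

Call:
apply_moves:
  rows:
    - [[-0.32,-0.27,0],[0,0,0],0.6]
    - [[-0.64,-0.54,0],[0,0,0],0.6]
    - [[-0.64,-0.54,0],[0,0,0],0.6]
    - [[-0.64,-0.54,0.3],[0,0,0],0.6]
    - [[-0.64,-0.54,0.6],[0,0,0],0.6]
    - [[-0.64,-0.54,0.6],[0,0,0],0.6]

```text
time: 2.05
ee_pos: [0.5626, 0.1201, 0.2398]
tcp_rot: [-179.9, -0.4, 173.6]
wrist_force: [-0.6, -0.2, -0.9]
opening: 0.051
grasp_force: 0.0
```

Run:
```python
from workcell import sensors, imaging
import cv2
from fit import *
o=sensors.get_obs();print(o["ee_pos"],o["tcp_rot"])
c=imaging.get_calibration("wrist");p,d=imaging.camera("wrist")
z=dict(p=p,d=d,K=c["intrinsics"],T=c["world_from_camera"]); np.savez("pics/w2.npz",**z)
s=np.load("s.npy"); q=proj(z,W(s,[grip(s[3]),np.add(grip(s[3]),[0,.013,0]),np.add(grip(s[3]),[0,-.013,0])]));print(q.round(1))
hsv=cv2.cvtColor(p,cv2.COLOR_RGB2HSV).astype(int); m=(abs(hsv[...,0]-28)<6)&(hsv[...,1]>150)&(hsv[...,2]>90); m[:200]=0;m[:,420:]=0
v,u=np.nonzero(m);print(m.sum(),u.min(),u.max(),v.min(),v.max()); X=cloud(z)[m]; print(np.median(X,0),X.min(0),X.max(0))
cv2.imwrite("pics/w2.png",p[:,:,::-1])
```

```text
[0.56263804 0.12006747 0.23984478] [-179.89683592   -0.35531952  173.64272709]
[[314.9 305.5]
 [345.9 305.4]
 [283.9 305.5]]
2176 280 341 288 324
[0.56194639 0.11758755 0.16271235] [0.49753579 0.10451995 0.15459049] [0.57195591 0.1304018  0.31095911]
```

View pics/w2.png

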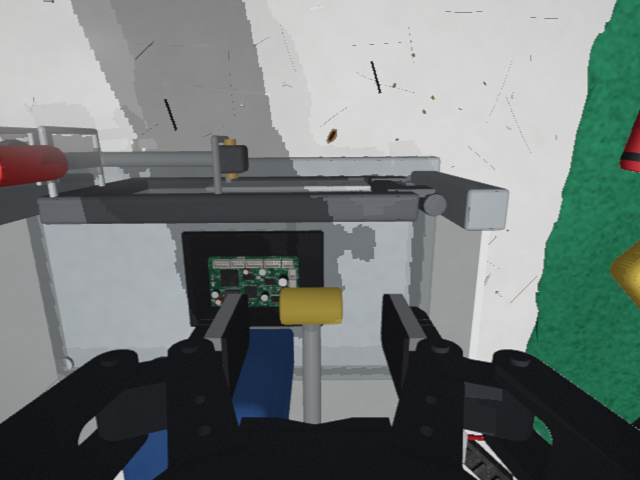

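The wrist view shows the yellow grip at (311,306), centred between the pads, with the lever rod running down the picture to the pivot. I'll descend and close.

Call:
apply_moves:
  rows:
    - [[0,0,0.3],[0,0,0],0.6]
    - [[0,0,0.3],[0,0,0],0.6]
    - [[0,0,0.3],[0,0,0],0.2]
    - [[0,0,0.3],[0,0,0],0.2]
    - [[0,0,0.3],[0,0,0],0.2]
    - [[0,0,0.3],[0,0,0],0.2]
    - [[0,0,0.3],[0,0,0],0.2]
    - [[0,0,0.3],[0,0,0],0.2]
  force: 25

```text
time: 2.9
ee_pos: [0.5645, 0.1184, 0.2159]
tcp_rot: [-179.9, 0.1, 173.7]
wrist_force: [-1.8, -5.3, -0.6]
opening: 0.0254
grasp_force: 30.4
```

Call:
apply_moves:
  rows:
    - [[0,0,-0.09],[0,0,0],0.2]
    - [[-0.01,0,-0.18],[0,0,0],0.2]
    - [[-0.03,0,-0.27],[0,0,0],0.2]
    - [[-0.06,0,-0.36],[0,0,0],0.2]
    - [[-0.09,0,-0.43],[0,0,0],0.2]
    - [[-0.13,0,-0.49],[0,0,0],0.2]
    - [[-0.17,0,-0.55],[0,0,0],0.2]
    - [[-0.19,0,-0.57],[0,0,0],0.2]
    - [[-0.2,0,-0.59],[0,0,0],0.2]
    - [[-0.2,0,-0.59],[0,0,0],0.2]
    - [[-0.2,0,-0.59],[0,0,0],0.2]

```text
time: 4.0
ee_pos: [0.5843, 0.1163, 0.2742]
tcp_rot: [-179.9, 0.0, 173.7]
wrist_force: [-0.1, -5.6, -3.5]
opening: 0.025
grasp_force: 27.2
```

Call:
apply_moves:
  rows:
    - [[-0.02,0,-0.03],[0,0,0],0.2]
    - [[-0.04,0,-0.05],[0,0,0],0.2]
    - [[-0.04,0,-0.05],[0,0,0],0.2]
    - [[-0.04,0,-0.05],[0,0,0],0.2]

```text
time: 4.4
ee_pos: [0.5872, 0.116, 0.2774]
tcp_rot: [-179.9, -0.2, 173.7]
wrist_force: [-5.6, -3.7, -10.7]
opening: 0.025
grasp_force: 26.5
```

Call:
apply_moves:
  rows:
    - [[-0.02,0,-0.03],[0,0,0],0.55]
    - [[-0.02,0,-0.03],[0,0,0],0.55]
    - [[-0.02,0,-0.03],[0,0,0],0.55]
    - [[-0.02,0,-0.03],[0,0,0],0.55]
    - [[0,0,-0.3],[0,0,0],0.55]
    - [[0,0,-0.55],[0,0,0],0.55]
    - [[0,0,-0.55],[0,0,0],0.55]

```text
time: 5.1
ee_pos: [0.5886, 0.1166, 0.3369]
tcp_rot: [179.9, 0.3, 173.7]
wrist_force: [0.5, -0.3, -1.0]
opening: 0.0469
grasp_force: 0.0
```

Call:
apply_moves:
  rows:
    - [[0.35,-0.25,0],[0,0,0.25],0.5]
    - [[0.7,-0.5,0],[0,0,0.5],0.5]
    - [[0.8,-0.8,0],[0,0,0.75],0.5]
    - [[0.8,-0.99,0],[0,0,1],0.5]
    - [[0.8,-0.99,0],[0,0,1],0.5]

```text
time: 5.6
ee_pos: [0.4973, 0.0252, 0.3332]
tcp_rot: [180.0, 0.1, 143.4]
wrist_force: [0.7, 0.8, -0.7]
opening: 0.043
grasp_force: 0.0
```

Call:
apply_moves:
  rows:
    - [[0,0,0],[0,0,0.25],0.5]
    - [[0,0,0],[0,0,0.5],0.5]
    - [[0,0,0],[0,0,0.75],0.5]
    - [[0,0,0],[0,0,1],0.5]
    - [[0,0,0],[0,0,1],0.5]

```text
time: 6.1
ee_pos: [0.4981, 0.0274, 0.3325]
tcp_rot: [-180.0, -0.0, 113.8]
wrist_force: [-0.3, 0.2, -1.0]
opening: 0.0429
grasp_force: 0.0
```

Call:
apply_moves:
  rows:
    - [[0,0,0],[0,0,0.25],0.5]
    - [[0,0,0],[0,0,0.5],0.5]
    - [[0,0,0],[0,0,0.75],0.5]
    - [[0,0,0],[0,0,1],0.5]
    - [[0,0,0],[0,0,1],0.5]

```text
time: 6.6
ee_pos: [0.498, 0.0272, 0.3326]
tcp_rot: [-180.0, -0.0, 83.9]
wrist_force: [-0.4, -0.5, -0.8]
opening: 0.0427
grasp_force: 0.0
```

```bash
cat > look.py <<'E'
from workcell import sensors, imaging
import cv2,sys
from fit import *
n=sys.argv[1]; o=sensors.get_obs();print(o["time"],o["ee_pos"],o["tcp_rot"],o["q"].round(1),o["wrist_force"].round(1))
s=np.load("s.npy")
for cam in ("side","top","wrist"):
    c=imaging.get_calibration(cam);p,d=imaging.camera(cam)
    z=dict(p=p,d=d,K=c["intrinsics"],T=c["world_from_camera"]); np.savez(f"pics/{cam}{n}.npz",**z); cv2.imwrite(f"pics/{cam}{n}.png",p[:,:,::-1])
    X=cloud(z); h=cv2.cvtColor(p,cv2.COLOR_RGB2HSV).astype(int)
    L=X.copy(); R=np.array([[np.cos(s[2]),-np.sin(s[2])],[np.sin(s[2]),np.cos(s[2])]]); L[...,:2]=(X[...,:2]-s[:2])@R
    for k,m in dict(red=((h[...,0]<6)|(h[...,0]>174))&(h[...,1]>150),yel=(abs(h[...,0]-28)<7)&(h[...,1]>150)&(h[...,2]>90)).items():
        box=(L[...,0]>-.19)&(L[...,0]<.03)&(abs(L[...,1]-.03)<.12)&(L[...,2]>.115)&(L[...,2]<.26)
        m=m&box
        if m.sum()>8: print(cam,k,m.sum(),"world",np.median(X[m],0).round(4),"station",np.median(L[m],0).round(4),np.percentile(L[m],3,0).round(3),np.percentile(L[m],97,0).round(3))
    t=R.T@(o["ee_pos"][:2]-s[:2]); 
print("tcp station",t.round(4),o["ee_pos"][2])
E
python3 look.py 3
```

```text
6.6 [0.49803333 0.0271886  0.33264107] [-1.79986029e+02 -6.41726787e-03  8.39174530e+01] [ 3.1 -1.3  6.9 98.2  0.  99.2] [-0.4 -0.5 -0.8]
side red 25 world [ 0.4921 -0.0028  0.1551] station [-0.1029 -0.0525  0.1551] [-0.109 -0.056  0.126] [-0.098 -0.046  0.161]
side yel 35 world [0.5774 0.1084 0.2178] station [-0.0303  0.0681  0.2178] [-0.036  0.063  0.211] [-0.022  0.08   0.224]
top yel 26 world [0.5797 0.1247 0.2194] station [-0.0298  0.0842  0.2194] [-0.034  0.079  0.215] [-0.022  0.088  0.223]
wrist red 734 world [0.4942 0.0056 0.1573] station [-0.1017 -0.0436  0.1573] [-0.108 -0.055  0.13 ] [-0.095 -0.039  0.16 ]
wrist yel 651 world [0.5752 0.1161 0.2176] station [-0.0335  0.075   0.2176] [-0.035  0.062  0.214] [-0.021  0.087  0.221]
tcp station [-0.1005 -0.0218] 0.33264106544294975
```

Call:
apply_moves:
  rows:
    - [[-0.24,-0.02,0.0],[0,0,0],0.5]
    - [[-0.24,-0.02,0.4],[0,0,0],0.5]
    - [[-0.24,-0.02,0.8],[0,0,0],0.5]
    - [[-0.24,-0.02,0.9],[0,0,0],0.5]
    - [[-0.24,-0.02,0.9],[0,0,0],0.5]

```text
time: 7.25
ee_pos: [0.4927, 0.0032, 0.242]
tcp_rot: [-179.9, 0.0, 83.9]
wrist_force: [-0.3, 0.3, 0.7]
opening: 0.0427
grasp_force: 0.0
```

```bash
python3 look.py 4
```

```text
7.25 [0.49267794 0.00321555 0.24199598] [-1.79853142e+02  1.73088342e-02  8.38588518e+01] [ 0.4 -3.6 -5.4 88.3 -0.  96.5] [-0.3  0.3  0.7]
side red 49 world [ 0.4905 -0.0017  0.1488] station [-0.1048 -0.0514  0.1488] [-0.11  -0.056  0.128] [-0.099 -0.046  0.16 ]
top yel 71 world [0.5798 0.1168 0.2197] station [-0.0289  0.0763  0.2197] [-0.035  0.065  0.215] [-0.022  0.088  0.223]
wrist red 1797 world [0.4941 0.0056 0.157 ] station [-0.102  -0.0437  0.157 ] [-0.109 -0.055  0.129] [-0.095 -0.039  0.16 ]
tcp station [-0.1032 -0.0462] 0.24199597698181127
```

View pics/wrist4.png

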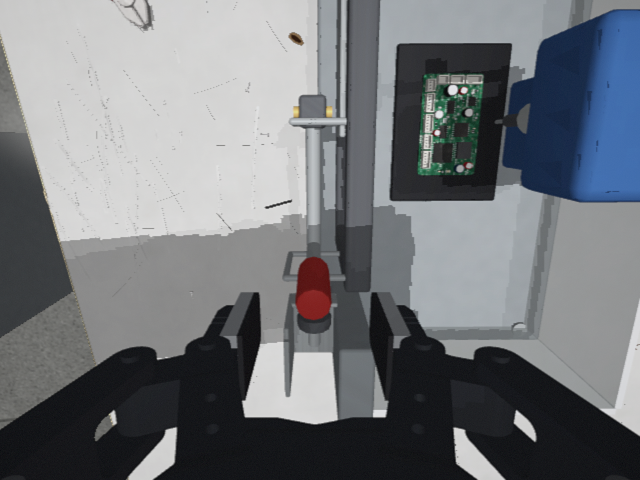

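The wrist view shows the knob at (315,300), centred between the pads. The post is at about (353,350), beside the rear finger, so I'll check its height before descending.

Run:
```python
from fit import *
z=np.load("pics/wrist4.npz"); s=np.load("s.npy")
for q in [(353,310),(353,330),(353,370),(353,400),(355,240),(355,280),(315,322),(289,360)]:
    p=pt(z,*q); d=p[:2]-s[:2]; c,n=np.cos(s[2]),np.sin(s[2]); print(q,round(c*d[0]+n*d[1],4),round(-n*d[0]+c*d[1],4),round(p[2],4))
```

```text
(353, 310) -0.0761 -0.0889 0.0791
(353, 330) -0.0787 -0.0891 0.1063
(353, 370) -0.0805 -0.1012 0.1288
(353, 400) -0.08 -0.1201 0.1287
(355, 240) -0.0805 -0.0307 0.1204
(355, 280) -0.0799 -0.0525 0.1206
(315, 322) -0.101 -0.0892 0.0958
(289, 360) -0.116 -0.1042 0.114
```

Call:
apply_moves:
  rows:
    - [[0,0,0.2],[0,0,0],0.5]
    - [[0,0,0.4],[0,0,0],0.5]
    - [[0,0,0.4],[0,0,0],0.5]
    - [[0,0,0.4],[0,0,0],0.1]
    - [[0,0,0.4],[0,0,0],0.1]
    - [[0,0,0.4],[0,0,0],0.1]
    - [[0,0,0.4],[0,0,0],0.1]
    - [[0,0,0.4],[0,0,0],0.1]
    - [[0,0,0.4],[0,0,0],0.1]
  force: 40

```text
time: 8.3
ee_pos: [0.4936, 0.003, 0.2043]
tcp_rot: [179.9, 0.0, 83.7]
wrist_force: [-1.2, -1.8, 6.6]
opening: 0.0146
grasp_force: 39.2
```

Call:
apply_moves:
  rows:
    - [[0.02,0,-0.03],[0,0,0],0.1]
    - [[0.04,0,-0.06],[0,0,0],0.1]
    - [[0.06,0,-0.09],[0,0,0],0.1]
    - [[0.07,0,-0.11],[0,0,0],0.1]
    - [[0.07,0,-0.11],[0,0,0],0.1]
    - [[0.07,0,-0.11],[0,0,0],0.1]

```text
time: 8.9
ee_pos: [0.4939, 0.0104, 0.2136]
tcp_rot: [-180.0, -0.0, 83.8]
wrist_force: [-0.6, 1.1, -5.7]
opening: 0.0146
grasp_force: 39.1
```

```bash
python3 look.py 5
python3 - <<'E'
import cv2
a=cv2.imread("pics/side5.png")[185:305,280:440]; cv2.imwrite("pics/side5c.png",cv2.resize(a,(800,600),interpolation=cv2.INTER_CUBIC))
E
```

```text
8.9 [0.49393524 0.01035511 0.21355826] [-1.79960050e+02 -1.80139119e-02  8.37503152e+01] [ 1.2 -3.5 -8.5 85.1  0.  97.4] [-0.6  1.1 -5.7]
side red 44 world [0.4934 0.0036 0.1509] station [-0.1024 -0.0458  0.1509] [-0.108 -0.05   0.135] [-0.097 -0.041  0.169]
top yel 70 world [0.5803 0.1165 0.2194] station [-0.0288  0.0763  0.2194] [-0.035  0.065  0.215] [-0.022  0.088  0.224]
wrist red 2938 world [0.4948 0.0121 0.1656] station [-0.1019 -0.0371  0.1656] [-0.109 -0.048  0.137] [-0.095 -0.034  0.168]
tcp station [-0.1027 -0.039 ] 0.21355826281076332
```

View pics/side5c.png

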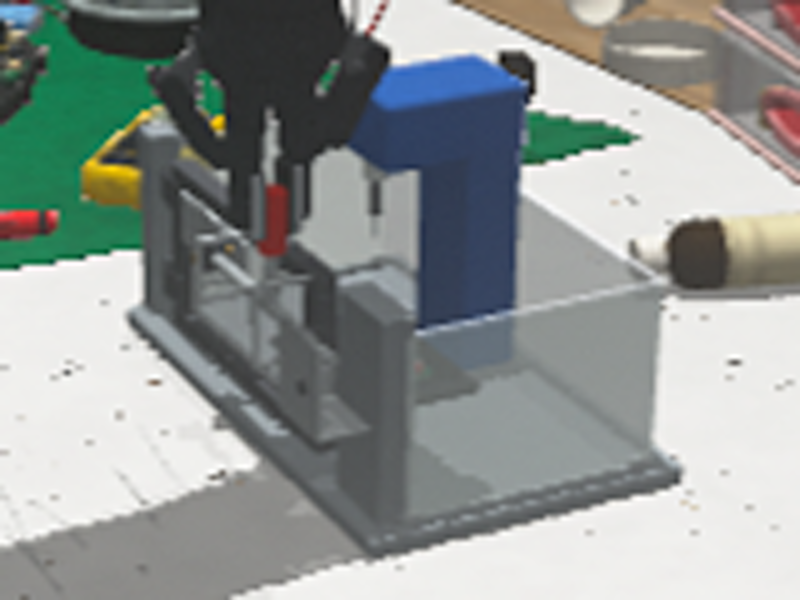

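The side crop shows the knob at (272,220), raised about 9 mm between the pads, and the bolt looks level. I'll draw it back.

Call:
apply_moves:
  rows:
    - [[0.05,0,-0.01],[0,0,0],0.1]
    - [[0.1,0,-0.01],[0,0,0],0.1]
    - [[0.15,0,-0.01],[0,0,0],0.1]
    - [[0.2,0,-0.01],[0,0,0],0.1]
    - [[0.25,0,-0.01],[0,0,0],0.1]
    - [[0.3,0,-0.01],[0,0,0],0.1]
    - [[0.35,0,-0.01],[0,0,0],0.1]
    - [[0.4,0,-0.01],[0,0,0],0.1]
    - [[0.44,0,-0.01],[0,0,0],0.1]
    - [[0.46,0,-0.01],[0,0,0],0.1]
    - [[0.46,0,-0.01],[0,0,0],0.1]

```text
time: 10.15
ee_pos: [0.4991, 0.0563, 0.2147]
tcp_rot: [-180.0, -0.0, 83.7]
wrist_force: [-1.5, 1.5, -6.2]
opening: 0.015
grasp_force: 39.2
```

Call:
apply_moves:
  rows:
    - [[0.02,0,0],[0,0,0],0.1]
    - [[0.03,0,0],[0,0,0],0.1]
    - [[0.03,0,0],[0,0,0],0.1]

```text
time: 10.45
ee_pos: [0.4993, 0.0583, 0.2151]
tcp_rot: [180.0, 0.1, 83.7]
wrist_force: [-3.7, -4.1, -3.2]
opening: 0.0146
grasp_force: 39.5
```

Call:
apply_moves:
  rows:
    - [[0.015,0,0],[0,0,0],0.1]
    - [[0.015,0,0],[0,0,0],0.1]
    - [[0.015,0,0],[0,0,0],0.1]

```text
time: 10.75
ee_pos: [0.4996, 0.0594, 0.2157]
tcp_rot: [179.9, 0.1, 83.7]
wrist_force: [-3.3, -6.6, 0.5]
opening: 0.0143
grasp_force: 40.0
```

```bash
python3 look.py 6
```

```text
10.75 [0.49962594 0.05936673 0.21570277] [1.79930151e+02 1.09481449e-01 8.36646221e+01] [ 6.800e+00 -2.300e+00 -7.100e+00  8.520e+01 -1.000e-01  1.032e+02] [-3.3 -6.6  0.5]
side red 44 world [0.4989 0.0516 0.1546] station [-0.1022  0.0027  0.1546] [-0.107 -0.001  0.136] [-0.098  0.008  0.171]
wrist red 2848 world [0.5001 0.0605 0.168 ] station [-0.1018  0.0115  0.168 ] [-0.109  0.001  0.139] [-0.095  0.015  0.17 ]
tcp station [-0.1024  0.0104] 0.21570277155545747
```

Call:
apply_moves:
  rows:
    - [[0.005,-0.045,0],[0,0,0.07],0.1]
    - [[0.02,-0.09,0],[0,0,0.13],0.1]
    - [[0.03,-0.135,0],[0,0,0.2],0.1]
    - [[0.045,-0.18,0],[0,0,0.27],0.1]
    - [[0.06,-0.225,0],[0,0,0.33],0.1]
    - [[0.075,-0.27,0],[0,0,0.4],0.1]
    - [[0.075,-0.27,0],[0,0,0.4],0.1]

```text
time: 11.6
ee_pos: [0.4736, 0.0699, 0.2159]
tcp_rot: [179.9, 0.1, 71.6]
wrist_force: [-1.4, -8.6, 1.3]
opening: 0.0144
grasp_force: 39.9
```

```bash
python3 look.py 7
```

```text
11.6 [0.47362093 0.06992761 0.21589251] [1.79850259e+02 7.61343935e-02 7.15984545e+01] [ 8.500e+00 -5.700e+00 -1.030e+01  8.530e+01 -1.000e-01  1.169e+02] [-1.4 -8.6  1.3]
side red 43 world [0.471  0.0623 0.1562] station [-0.1311  0.0105  0.1562] [-0.135  0.007  0.138] [-0.127  0.016  0.172]
side yel 35 world [0.5771 0.1076 0.2183] station [-0.0308  0.067   0.2183] [-0.146  0.03   0.161] [-0.023  0.084  0.224]
wrist red 2858 world [0.4751 0.0706 0.1685] station [-0.1278  0.0189  0.1685] [-0.135  0.009  0.139] [-0.121  0.022  0.171]
tcp station [-0.1294  0.0181] 0.21589251416624336
```

View pics/wrist7.png

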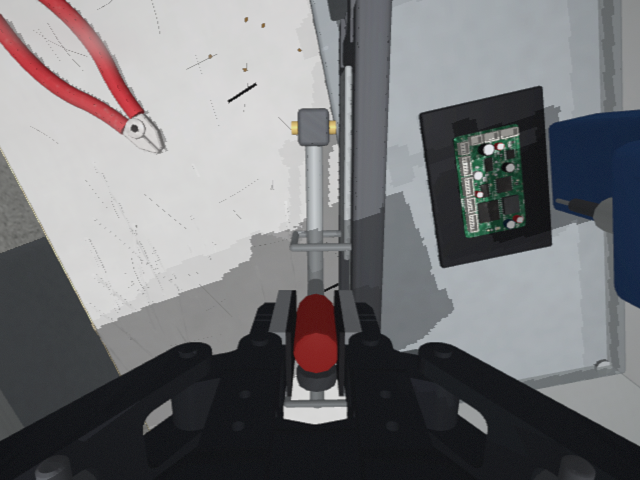

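The wrist view shows the gate swung with the gripper. The rod runs straight up the picture from the knob at (315,330), so the gate is at about 12°. I'll finish the swing to 20°.

Call:
apply_moves:
  rows:
    - [[0.005,-0.045,0],[0,0,0.07],0.1]
    - [[0.015,-0.09,0],[0,0,0.13],0.1]
    - [[0.025,-0.135,0],[0,0,0.2],0.1]
    - [[0.036,-0.18,0],[0,0,0.27],0.1]
    - [[0.036,-0.18,0],[0,0,0.27],0.1]
    - [[0.036,-0.18,0],[0,0,0.27],0.1]
    - [[0.036,-0.18,0],[0,0,0.27],0.1]

```text
time: 12.45
ee_pos: [0.4581, 0.0792, 0.2155]
tcp_rot: [179.9, 0.0, 63.7]
wrist_force: [-0.5, -6.0, 0.6]
opening: 0.0146
grasp_force: 39.8
```

```bash
python3 look.py 8
python3 - <<'E'
# gate top-edge angle from wrist depth: points at z~0.12
from fit import *
import cv2
for n in(6,7,8):
    z=np.load(f"pics/wrist{n}.npz"); s=np.load("s.npy"); X=cloud(z); c,t=np.cos(s[2]),np.sin(s[2]); d=X[...,:2]-s[:2]
    L=np.stack([c*d[...,0]+t*d[...,1],-t*d[...,0]+c*d[...,1],X[...,2]],-1)
    v,u=np.mgrid[:480,:640]
    m=(abs(L[...,2]-.1205)<.002)&(v<260)&(u>300)&(u<420)&(L[...,1]<.12); q=L[m][:,:2]
    vx,vy,_,_=cv2.fitLine((q*1000).astype(np.float32),cv2.DIST_HUBER,0,.01,.01).ravel(); print(n,m.sum(),np.degrees(np.arctan(vx/vy)))
E
```

```text
12.45 [0.45805522 0.07923155 0.2155342 ] [1.79887989e+02 1.47124725e-02 6.36593171e+01] [ 9.800e+00 -7.600e+00 -1.210e+01  8.550e+01 -1.000e-01  1.262e+02] [-0.5 -6.   0.6]
side red 55 world [0.4547 0.0728 0.1552] station [-0.1484  0.0186  0.1552] [-0.153  0.012  0.139] [-0.142  0.024  0.171]
side yel 37 world [0.5767 0.1087 0.2179] station [-0.0314  0.0681  0.2179] [-0.152  0.046  0.172] [-0.022  0.082  0.224]
wrist red 2852 world [0.4595 0.0798 0.1679] station [-0.1444  0.0264  0.1679] [-0.152  0.017  0.139] [-0.138  0.03   0.17 ]
tcp station [-0.1458  0.0256] 0.21553419528909262
6 8085 -0.44598147
7 8020 11.597665
8 7980 19.774473
```

View pics/wrist8.png

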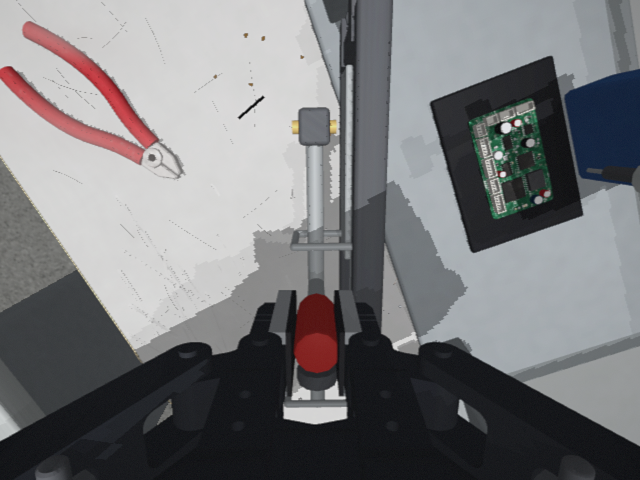

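The gate measures about 20° open, the bolt is fully back, the knob is still gripped at (315,330), and the lever is up. Handing in.

```bash
python3 -c "
from workcell import bot; print(bot.job_done())"
```

```text
the job is handed in; nothing more can be done
None
```

The job is handed in at about 12.5 s: the lift lever is all the way up, the bolt was lifted clear and drawn fully back, and the arm still grips the knob, holding the gate about 20° open.

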